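# Draw the counterweight off a bent boom tail

### The job

The tail of this desk microphone boom has been knocked and is bent, so its tube is to be replaced: draw the counterweight block off the tail's open end, feeling your way along the bend so that the tube is never pushed hard or levered, keeping the boom as it is. Then lay the block flat and still the same way up in the shallow wooden tray, without dropping it, let go, and leave the other things on the desk alone.

Things in the scene. Friction and masses are not known exactly. Their poses are not given: they have to be found in the camera images.
- stand: Mic boom stand, fixed; round base 150 mm across, 22 mm high. Origin: centre of its underside. Its upright has a clutch head and a level 12 mm boom tube, axis 200 mm up. Head reaches 17 mm above the axis, its wing handle 37 mm out on +y. The tail runs along +x, its first 26 mm inside head and collar; the bare front boom runs 186 mm along -x. 
- kink (a point): The tail's kink, on the tube's axis, 115 mm along x from the stand's origin; axes as the stand's. Up to here the tail is straight along x and stout (40 N harms it). Beyond, its last 110 mm lean 5 degrees off x: upward, aside, or aside and a little down, on each stand otherwise, not measured; the open end is 9.6 mm off line. With the block there, over 12 N bends it further.
- weight: Counterweight: dark cast block, 42 mm each way, 0.41 to 0.55 kg. Origin: its middle, also that of its round through bore, 17 mm wide, along its x (in line with the stand's x). It hangs slack on the tail, its top-face set screw undone, 65 to 80 mm from the stand's origin, 2.5 mm below the tube's axis. It passes kink and bent part without being turned, then with about 0.6 mm play each way.
- tray: Shallow open wooden tray, 200 mm (its x) by 160 mm (its y), 28 mm high, walls and floor 4 mm thick, fixed to the desk. Origin: centre of its underside.
- paddle: Morse paddle key, brass on a wooden base 85 x 75 mm, 50 mm high; a bystander. Origin: centre of its underside.
- mouse: Black computer mouse, 105 x 60 mm, 34 mm high; a bystander. Origin: centre of its underside.
- mic: Microphone lying on its rests, 175 mm long along its x, 53 mm high; a bystander. Origin: centre of its underside.
Things that resemble listed ones, but are neither listed nor needed, are in the scene too. There is more than one size of the weight; the job needs the largest.

How it is judged:
On the way:
1. the counterweight has been drawn off the tail's open end and is held clear of it (x of weight in the frame of stand above 0.246 m and height (world z) of weight above 0.16 m and contact force between weight and the fingers above 0.5 N), for 0.1 s.
At the end, for the whole second after the job is handed in: The counterweight lies in the tray, wholly inside its walls, on its underside (top face up, within 9 degrees) on the tray's floor, let go and at rest (x of weight in the frame of tray between -0.08 and 0.08 m and y of weight in the frame of tray between -0.06 and 0.06 m and height (world z) of weight below 0.029 m and angle between weight's own z axis and vertical below 0.15 rad and linear speed of weight below 0.02 m/s and contact force between weight and the fingers below 0.1 N); the robot touches nothing.
It fails at once if with the counterweight at or past the kink (its middle more than 90 mm from the stand's origin), the boom is loaded with more than 12 N (contact force between stand and anything else above 12 N and x of weight in the frame of stand above 0.09 m).
It fails at once if the boom or its stand is loaded with more than 40 N (contact force between stand and anything else above 40 N).
It fails at once if the counterweight is dropped (falls free above the tray's floor) (contact force between weight and anything else below 0.05 N and linear speed of weight above 0.3 m/s and height (world z) of weight above 0.03 m).
It fails at once if the Morse paddle, the mouse or the microphone is moved by more than 20 mm (distance of any of paddle, mouse, mic from where it was at the start of the episode above 0.02 m).
It also fails if it takes over 72 s, if anything falls off the work surface, if the arm or the gripper's body presses on something with over 40 N, if the wrist force passes 120 N, or if a joint passes its speed limit or range.

### The arm

A 6-joint arm with a two-finger parallel gripper is mounted at the origin on the work surface. World frame = base frame: x ahead of the robot, y to its left, z up, the work surface at z = 0. Lengths are in m, angles in rad, forces in N, time in s.
With the tool pointing down it reaches from about 0.4 to 0.925 m from the base axis. Payload 12.5 kg.
Tool frame: the origin (TCP) lies midway between the tips of the shut fingers; the grasp point (between the pads) lies 19 mm behind it; z points along the fingers, y is the direction in which the jaws open and shut (so a half turn about z gives the same grasp; the last joint's range is limited). The gripper opens to 95 mm and grips with 3 to 60 N. Pads are 20 mm wide; open, the fingers measure 119 mm over their backs; the gripper's body (75 mm by 180 mm) begins 59 mm behind the grasp point.
Start: joints at [-1.414, 0.491, 1.559, -0, 1.092, -0.106], TCP at [0.162, -0.604, 0.215] pointing down, gripper open.
Joint ranges: [-3.1, 3.1], [-0.84, 2.19], [0.05, 2.79], [-1.13, 4.28], [0.06, 2.93], [-2.69, 2.69]. Speed limits (rad/s): [2.22, 2.22, 2.79, 3.14, 3.14, 3.14].

### API

Orientations are given as a unit quaternion [x, y, z, w].
In Python, from bench import readout, vision, ticket, cut_out, spot_point gives the robot as it stands. The module is installed in compiled form; this text tells all that it offers.
- The arm moves only by the tool drive_tool, never from a script. Its argument "rows" is text: rows parted by semicolons, each of 7 numbers parted by spaces: the shift along the tool's x, y, z in mm, then the turn, a rotation vector about the tool's x, y, z in rad, then the opening, from -1 (shut) to 1 (fully open). A call has 1 to 20 rows; each row is the pose to reach, as a shift and turn from the pose commanded when the call began, along the tool's axes at that moment; what a row does not reach only later rows make up. A row lasts 1/8 s, in which the tool goes at most 62.5 mm and 10.7 degrees, less where a joint would pass 70% of its speed; a pose out of reach is approached as far as the arm can. A call with a gripper value outside its range is refused whole. The fingers move at their own pace and stop on an object; "newtons" is the grip in N (left out, the last holds). Time passes only in rows, so rows that repeat a pose let the fingers close. It gives the time, the measured TCP pose, the force and the opening at its end, in the units of the state.
- readout.read_state(): the state, without advancing time (a new reading comes with each control period).
- vision.camera(name): name is "side" or "top"; returns (picture, depth): 480x640x3 uint8, red, green, blue; 480x640 float32, m along the optical axis (not along the pixel's ray), 0 where there is no reading.
- vision.get_calibration(name): a dict with "fx", "fy", "cx", "cy" (pixels), "rvec" (rotation vector, rad) and "tvec" (3), from world to camera coordinates, as OpenCV has them. Camera axes: x right, y down, z forward; pixel columns grow to the right and rows downward; lengths in m; the calibration is good to about 2 mm. A picture is of the moment at which its call begins. get_calibration takes no time and is no camera call.
- ticket.job_done(): hands the job in, once; it reports no verdict.
Trained networks look in the newest picture that a camera, given by its name, has taken for a name from the list of things; names that differ only in an ending like _2 or _b are one class to them, and where a whole thing is asked for, a point or a joint stands for the part that bears it (a point fixed in the world has none). Each returns a list of dicts, best first, with "score" (0 to 1); they miss things now and then, are a little off and sometimes report something else, mostly with a low value. They report only what shows in the picture. A call takes as long as a camera call. They do not tell look-alikes from the thing itself.
- cut_out(name, camera): "pixels" (480x640 bool, what is visible of it) and "centre" ([column, row] as shares, 0 to 1, of the picture: columns of its width, rows of its height, amid what is visible of it).
- spot_point(name, camera): "centre" ([column, row] as shares, 0 to 1, of the picture: columns of its width, rows of its height: a listed point, or the origin of a listed thing).
The state is a dict: "time": time; "joint_positions": joint angles; "joint_vel": joint speeds; "joint_efforts": joint torques, N m; "position": TCP position; "tcp_rot": TCP orientation; "wrist_force": force on the tool from outside, world axes, zero at the start; "torque": the same for the moment, N m; "width": opening from 0.0 (shut) to 1.0 (fully open).
Only numpy, scipy, OpenCV 4.12 (cv2) and the standard library are available. Lean on these libraries where they do the work, as an engineer would, in place of code of your own. Each camera call takes 0.05 s, during which the arm holds its last target. There are 200 camera calls.

## Working session

There is one attempt and no reset: what is moved stays moved. The work goes in short steps, Python scripts to look and compute and a tool call to move; the robot and the scene stay as the last step left them, time stands still between calls to the robot, and variables do not carry over. Pictures are saved under pics/ and viewed, on a budget of 10 in all, crops included, one or two more only if the job needs it, and the job is handed in when it is done.

Besides the shell and the picture viewer there is one more tool, called after "Request:" as name(argument=value, ...) on one line, values as JSON. drive_tool: Moves the arm, as the interface text tells. Its arguments: {"type":"object","properties":{"rows":{"type":"string"},"newtons":{"type":"number"}},"required":["rows"]}

```bash
mkdir -p pics
cat > h.py <<'E'
import numpy as np, cv2
from bench import readout, vision, ticket, cut_out, spot_point
def cal(n):
    c=vision.get_calibration(n); R=cv2.Rodrigues(np.array(c["rvec"],float))[0]; return c,R,np.array(c["tvec"],float).ravel()
def cloud(n,d):
    c,R,t=cal(n); v,u=np.mgrid[0:480,0:640]
    P=np.stack([(u-c["cx"])/c["fx"]*d,(v-c["cy"])/c["fy"]*d,d],-1)
    W=(P-t)@R; W[d==0]=np.nan; return W
def proj(n,p):
    c,R,t=cal(n); q=np.atleast_2d(p)@R.T+t; return np.c_[q[:,0]/q[:,2]*c["fx"]+c["cx"],q[:,1]/q[:,2]*c["fy"]+c["cy"]]
E
python3 - <<'E'
from h import *
for n in ("side","top"):
    p,d=vision.camera(n); cv2.imwrite(f"pics/{n}0.png",p[...,::-1]); np.savez(f"{n}0.npz",p=p,d=d)
    W=cloud(n,d); c,R,t=cal(n); print(n,"cam at",(-R.T@t).round(3),"look",R[2].round(2),c["fx"])
    for k in ("stand","weight","tray","paddle","mouse","mic"):
        for r in cut_out(k,n)[:4]:
            m=r["pixels"]; w=W[m]; w=w[~np.isnan(w[:,0])]
            print(k,round(r["score"],2),(np.array(r["centre"])*[640,480]).round(),m.sum(),np.percentile(w,[3,97],axis=0).round(3).tolist() if len(w) else None)
    for k in ("kink","weight","stand"):
        for r in spot_point(k,n)[:4]: print("pt",k,round(r["score"],2),(np.array(r["centre"])*[640,480]).round(1))
print(readout.read_state())
E
```

```text
side cam at [0.41  0.674 0.738] look [ 0.15 -0.77 -0.62] 472.27857023015196
stand 0.61 [317. 398.] 7513 [[0.442, 0.091, 0.01], [0.552, 0.398, 0.215]]
weight 0.79 [271. 328.] 457 [[0.61, 0.063, 0.003], [0.645, 0.112, 0.036]]
weight 0.7 [400. 354.] 483 [[0.355, 0.091, 0.006], [0.394, 0.126, 0.036]]
weight 0.63 [340. 293.] 1053 [[0.472, 0.129, 0.178], [0.516, 0.175, 0.222]]
tray 0.67 [349. 211.] 3440 [[0.458, -0.416, 0.004], [0.653, -0.235, 0.031]]
paddle 0.81 [399. 304.] 1343 [[0.344, -0.066, 0.008], [0.434, 0.003, 0.047]]
mouse 0.88 [287. 201.] 733 [[0.666, -0.35, 0.005], [0.761, -0.293, 0.039]]
mic 0.84 [236. 292.] 1598 [[0.703, -0.044, 0.015], [0.744, 0.115, 0.055]]
pt kink 0.62 [344.6 276.7]
pt weight 0.95 [268.6 327.7]
pt weight 0.7 [398.9 355.4]
pt weight 0.61 [338.  293.8]
pt stand 0.94 [314.9 406.1]
top cam at [ 0.41  -0.053  1.023] look [ 0.16  0.03 -0.99] 482.7229745035534
stand 0.81 [188. 270.] 4439 [[0.44, 0.042, 0.009], [0.565, 0.386, 0.215]]
weight 0.83 [213. 269.] 752 [[0.474, 0.133, 0.184], [0.515, 0.175, 0.221]]
weight 0.64 [251. 337.] 271 [[0.357, 0.091, 0.013], [0.39
[... 476 characters left out ...]
.5 272.3]
{'time': 1.0, 'joint_positions': array([-1.41355908e+00,  4.90899168e-01,  1.55889595e+00, -1.75061676e-05,
        1.09167073e+00, -1.05578416e-01]), 'joint_vel': array([-0.00192437,  0.00191042, -0.0011195 , -0.00155232,  0.00043624,
       -0.00041189]), 'joint_efforts': array([ 9.75528455e-04, -6.12468266e+01, -2.58434379e+01,  6.93593128e-02,
        4.44707007e-02,  1.65525569e-05]), 'position': array([ 0.16241045, -0.60355734,  0.21466286]), 'tcp_rot': array([ 9.91377877e-01,  1.31033966e-01, -6.12766617e-06,  6.35820956e-05]), 'wrist_force': array([-0.18987676,  0.04628154, -0.31991467]), 'torque': array([ 0.04225134,  0.02345914, -0.01027587]), 'width': 0.9988792982152949}
```

Run:
```python
from h import *
s=np.load("side0.npz")["p"][...,::-1]; t=np.load("top0.npz")["p"][...,::-1]
a=cv2.resize(s[200:470,200:440],None,fx=1.65,fy=2.2,interpolation=3)
a=cv2.resize(s[180:460,200:440],(400,467)); b=cv2.resize(t[150:400,120:334],(400,467))
cv2.imwrite("pics/close0.png",np.hstack([a,b]))
```

```text
(no output)
```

View pics/top0.png

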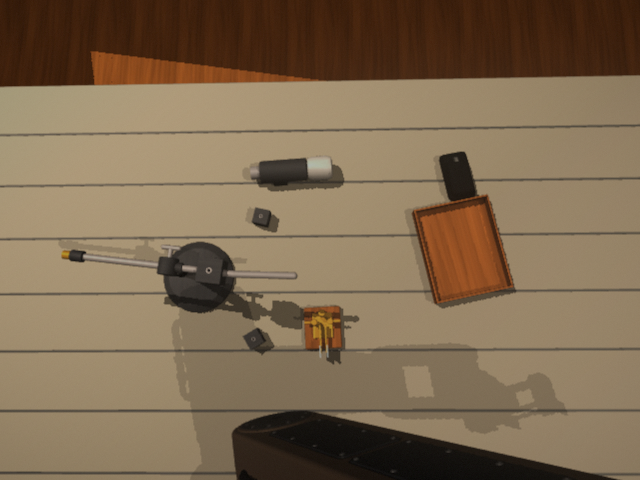

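View pics/close0.png

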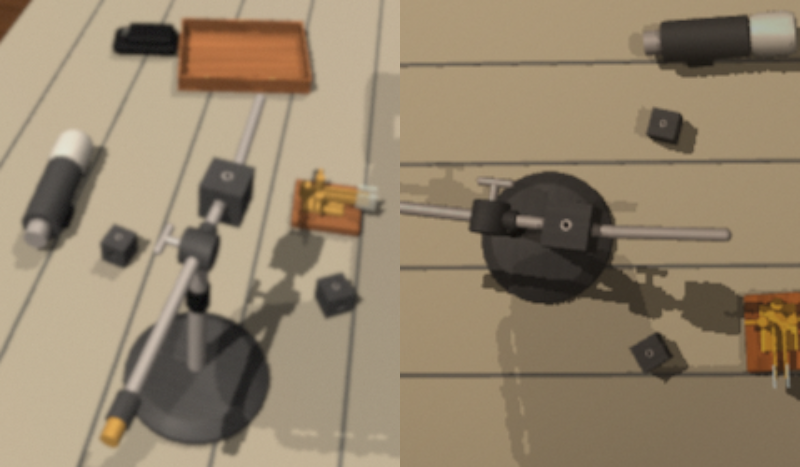

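```bash
cat > fit.py <<'E'
from h import *
for n in ("side","top"):
    f=np.load(n+"0.npz"); d=f["d"]; W=cloud(n,d)
    m=(W[...,2]>0.17)&(W[...,2]<0.26)&(abs(W[...,0]-.47)<.12)&(W[...,1]>-.02)&(W[...,1]<.45)
    P=W[m]; print(n,len(P))
    # bins along y
    for y in np.arange(-.02,.42,.02):
        q=P[(P[:,1]>=y)&(P[:,1]<y+.02)]
        if len(q)>3: print(round(y+.01,3),len(q),"x",np.percentile(q[:,0],[2,50,98]).round(4),"z",np.percentile(q[:,2],[2,50,98]).round(4))
E
python3 fit.py
```

```text
side 3446
0.01 29 x [0.4799 0.4844 0.4906] z [0.2032 0.2077 0.2101]
0.03 49 x [0.4804 0.4855 0.4916] z [0.2043 0.2079 0.2101]
0.05 53 x [0.4812 0.4859 0.4921] z [0.2025 0.2076 0.2099]
0.07 53 x [0.4818 0.4872 0.4929] z [0.2042 0.2073 0.209 ]
0.09 57 x [0.4824 0.4873 0.4935] z [0.2032 0.2074 0.2095]
0.11 51 x [0.4837 0.4883 0.494 ] z [0.2036 0.2077 0.2097]
0.13 119 x [0.471  0.4903 0.5124] z [0.1867 0.2203 0.2223]
0.15 302 x [0.472  0.4891 0.5141] z [0.1828 0.2203 0.2222]
0.17 622 x [0.4748 0.4923 0.5168] z [0.18   0.2088 0.2218]
0.19 73 x [0.4925 0.4971 0.5038] z [0.2022 0.2069 0.2092]
0.21 122 x [0.4872 0.5038 0.5381] z [0.2002 0.2086 0.2167]
0.23 450 x [0.4882 0.505  0.539 ] z [0.1714 0.2145 0.2196]
0.25 250 x [0.4905 0.5037 0.5371] z [0.1954 0.2069 0.2148]
0.27 103 x [0.5023 0.5075 0.5139] z [0.2027 0.2068 0.2091]
0.29 115 x [0.5051 0.5101 0.5173] z [0.2022 0.2067 0.209 ]
0.31 120 x [0.5074 0.5126 0.519 ] z [0.2017 0.2069 0.2091]
0.33 124 x [0.51   0.5149 0.5216] z [0.2023 0.2068 0.2092]
0.35 138 x [0.5126 0.5173 0.5241] z [0.2021 0.2066 0.209 ]
0.37 146 x [0.5138 0.5197 0.5288] z
[... 675 characters left out ...]

0.19 78 x [0.4926 0.4991 0.5046] z [0.2015 0.2058 0.2089]
0.21 202 x [0.4889 0.5038 0.5377] z [0.1983 0.2072 0.2147]
0.23 310 x [0.4888 0.5102 0.5399] z [0.2001 0.2148 0.2194]
0.25 102 x [0.4908 0.5065 0.5398] z [0.2016 0.2071 0.2154]
0.27 83 x [0.5035 0.5085 0.5147] z [0.2018 0.2056 0.209 ]
0.29 75 x [0.5055 0.5105 0.5178] z [0.2024 0.2058 0.2087]
0.31 79 x [0.5076 0.5138 0.5197] z [0.2018 0.2052 0.2087]
0.33 79 x [0.5102 0.516  0.5216] z [0.2006 0.2059 0.2096]
0.35 81 x [0.5129 0.5182 0.5254] z [0.2014 0.2056 0.2093]
0.37 89 x [0.5152 0.5217 0.5304] z [0.2    0.2056 0.2099]
0.39 142 x [0.5136 0.5228 0.5329] z [0.1991 0.2087 0.2123]
0.41 73 x [0.5161 0.5253 0.5329] z [0.2013 0.2069 0.2105]
```

```bash
cat > fit2.py <<'E'
from h import *
def line(P,ylo,yhi):
    # edge-midpoints by 10 mm bins
    ys=np.arange(ylo,yhi,.01); r=[]
    for y in ys:
        q=P[(P[:,1]>=y)&(P[:,1]<y+.01)]
        if len(q)>8: r.append([q[:,1].mean(),np.percentile(q[:,0],[3,97]).mean(),np.percentile(q[:,2],85)])
    r=np.array(r); return np.polyfit(r[:,0],r[:,1],1),np.polyfit(r[:,0],r[:,2],1)
for n in ("side","top"):
    f=np.load(n+"0.npz"); W=cloud(n,f["d"])
    m=(W[...,2]>0.19)&(W[...,2]<0.26)&(abs(W[...,0]-.47)<.12)&(W[...,1]>-.05)&(W[...,1]<.45); P=W[m]
    a,az=line(P,.275,.36); b,bz=line(P,-.0,.115)
    y=(b[1]-a[1])/(a[0]-b[0]); print(n,"front",a,az,"tail",b,bz,"kink y",y,"angle",np.degrees(np.arctan(a[0])-np.arctan(b[0])))
    print(" end y",np.sort(P[:,1])[:12].round(4))
    T=P[(P[:,2]>.2165)&(P[:,1]<.2)]; 
    r=cv2.minAreaRect((T[:,:2]*1000).astype(np.float32)); print(" block top",r,"z",np.median(T[:,2]))
    B=W[(W[...,2]>.014)&(W[...,2]<.03)&(abs(W[...,0]-.5)<.1)&(abs(W[...,1]-.22)<.1)]
    c=cv2.minEnclosingCircle((B[:,:2]*1000).astype(np.float32)); print(" base",c)
    Q=W[(W[...,2]>.02)&(W[...,2]<.04)&(W[...,0]<.66)&(W[...,0]>.42)&(W[...,1]<-.2)&(W[...,1]>-.45)]
    print(" tray",cv2.minAreaRect((Q[:,:2]*1000).astype(np.float32)))
E
python3 fit2.py
```

```text
side front [0.12242617 0.47536473] [0.0011805  0.20775117] tail [0.03638845 0.48473749] [-0.00793468  0.20927198] kink y 0.10893776744414754 angle 4.895784660065114
 end y [0.0071 0.0081 0.0085 0.009  0.0099 0.0105 0.0109 0.0109 0.0112 0.0118
 0.0121 0.0123]
 block top ((494.26849365234375, 152.771240234375), (44.099151611328125, 42.18917465209961), 82.6416015625) z 0.22041142136358835
 base ((503.62872314453125, 229.40342712402344), 72.12023162841797)
 tray ((556.269287109375, -327.0959777832031), (199.84974670410156, 170.09579467773438), 11.59227466583252)
top front [0.12210861 0.47590352] [-0.00288341  0.20829538] tail [0.03776005 0.4856881 ] [-0.00470028  0.20772099] kink y 0.11600177115300563 angle 4.799379234868892
 end y [0.0081 0.0081 0.0082 0.0082 0.0095 0.0095 0.0095 0.0096 0.0097 0.0097
 0.0112 0.0112]
 block top ((494.927734375, 155.2786865234375), (43.37388610839844, 42.04701614379883), 82.97237396240234) z 0.2189809572038836
 base ((503.4188232421875, 229.39993286132812), 72.23643493652344)
 tray ((557.8009643554688, -323.3841247558594), (200.2779083251953, 162.82037353515625), 11.757593154907227)
```

```bash
cat >> h.py <<'E'
from scipy.spatial.transform import Rotation as Ro
def rel(pts,yaw=None):
    s=readout.read_state(); R=Ro.from_quat(s["tcp_rot"]); p=s["position"]
    print("t",s["time"],"pos",p.round(4),"F",s["wrist_force"].round(2),"T",s["torque"].round(3),"w",round(s["width"],3),"y-axis deg",np.degrees(np.arctan2(*R.as_matrix()[[1,0],1])).round(2),"tilt",R.as_matrix()[:,2].round(4))
    for q in pts: print(q,"->",(R.inv().apply(np.array(q)-p)*1000).round(1))
    if yaw is not None:
        h=np.radians(yaw); T=Ro.from_matrix(np.array([[-np.sin(h),np.cos(h),0],[np.cos(h),np.sin(h),0],[0,0,-1]]).T) # x,y,z axes
        print("rotvec",(R.inv()*T).as_rotvec().round(4))
E
python3 - <<'E'
from h import *
rel([(.40,-.45,.30),(.55,-.10,.30),(.4945,.154,.30),(.4945,.154,.23)],-7)
E
```

```text
t 1.0 pos [ 0.1624 -0.6036  0.2147] F [-0.19  0.05 -0.32] T [ 0.042  0.023 -0.01 ] w 0.999 y-axis deg -74.94 tilt [ 0.e+00 -1.e-04 -1.e+00]
(0.4, -0.45, 0.3) -> [269.3 -86.5 -85.4]
(0.55, -0.1, 0.3) -> [ 505.1 -385.6  -85.4]
(0.4945, 0.154, 0.3) -> [ 517.5 -645.3  -85.4]
(0.4945, 0.154, 0.23) -> [ 517.5 -645.3  -15.4]
rotvec [ 1.0000e-04  1.0000e-04 -1.1858e+00]
```

Request:
drive_tool(rows="45 -15 -30 0 0 0 1;90 -30 -60 0 0 0 1;135 -44 -85 0 0 0 1;180 -58 -85 0 0 0 1;225 -73 -85 0 0 -0.05 1;269 -87 -85 0 0 -0.15 1;303 -129 -85 0 0 -0.25 1;337 -172 -85 0 0 -0.35 1;370 -215 -85 0 0 -0.45 1;404 -258 -85 0 0 -0.55 1;438 -300 -85 0 0 -0.65 1;471 -343 -85 0 0 -0.75 1;505 -386 -85 0 0 -0.85 1;508 -438 -85 0 0 -0.95 1;510 -490 -85 0 0 -1.05 1;513 -541 -85 0 0 -1.15 1;515 -593 -85 0 0 -1.186 1;517 -645 -85 0 0 -1.186 1;517 -645 -85 0 0 -1.186 1;517 -645 -85 0 0 -1.186 1", newtons=30)

```text
time: 3.5
position: [0.4941, 0.1534, 0.2996]
tcp_rot: [0.749, 0.663, -0.0, 0.0]
wrist_force: [0.0, 0.5, -0.0]
width: 1.001
```

Run:
```python
from h import *
rel([(.4945,.154,.184)],-7)
p,d=vision.camera("side"); np.savez("side1.npz",p=p,d=d)
cv2.imwrite("pics/side1.png",cv2.resize(p[180:420,200:520,::-1],(800,600)))
```

```text
t 3.5 pos [0.4941 0.1534 0.2996] F [ 0.03  0.48 -0.03] T [-0.032 -0.123 -0.003] w 1.001 y-axis deg -6.96 tilt [ 1.e-04 -3.e-04 -1.e+00]
(0.4945, 0.154, 0.184) -> [  0.7   0.3 115.6]
rotvec [0.0002 0.0003 0.0008]
```

View pics/side1.png

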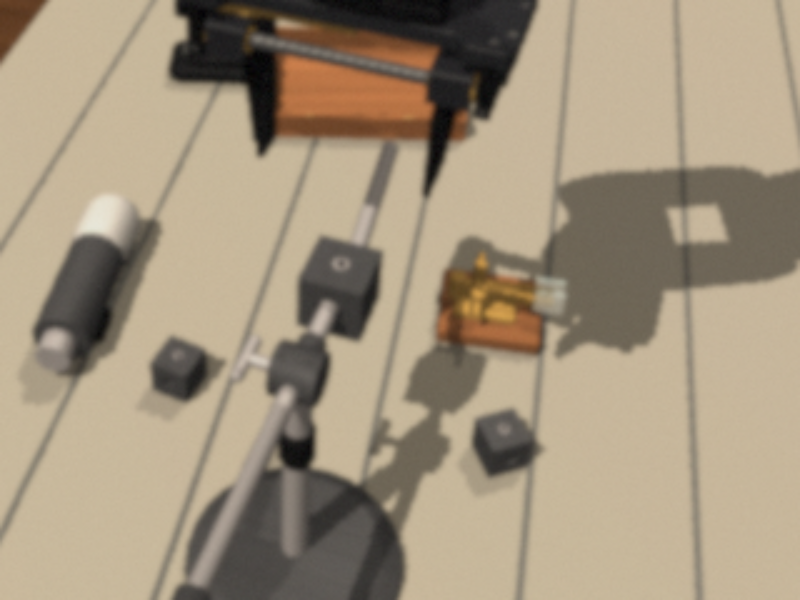

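Request:
drive_tool(rows="0 0 30 0 0 0 1;0 0 60 0 0 0 1;1 0 85 0 0 0 1;1 0 105 0 0 0 1;1 0 115 0 0 0 1;1 0 115 0 0 0 1;1 0 115 0 0 0 0;1 0 115 0 0 0 0;1 0 115 0 0 0 0;1 0 115 0 0 0 0")

```text
time: 4.8
position: [0.4942, 0.1546, 0.1848]
tcp_rot: [0.749, 0.663, 0.0, 0.0]
wrist_force: [1.2, 0.4, 0.2]
width: 0.636
```

Run:
```python
from h import *
rel([])
```

```text
t 4.8 pos [0.4942 0.1546 0.1848] F [1.17 0.36 0.2 ] T [ 0.014 -0.119 -0.   ] w 0.636 y-axis deg -6.98 tilt [ 3.e-04 -0.e+00 -1.e+00]
```

Request:
drive_tool(rows="0 0 0 0 0 0 -0.04;0 0 0 0 0 0 -0.04;0 0 0 0 0 0 -0.04;0 0 0 0 0 0 -0.04;0 0 0 0 0 0 -0.04;0 0 0 0 0 0 -0.04")

```text
time: 5.55
position: [0.4942, 0.1546, 0.1846]
tcp_rot: [0.749, 0.663, -0.0, 0.0]
wrist_force: [0.5, 0.5, 0.0]
width: 0.487
```

Request:
drive_tool(rows="0 0 0 0 0 0 -1;0 0 0 0 0 0 -1;0 0 0 0 0 0 -1;0 0 0 0 0 0 -1")

```text
time: 6.05
position: [0.4943, 0.1546, 0.1846]
tcp_rot: [0.749, 0.663, 0.0, 0.0]
wrist_force: [1.7, -0.1, -0.8]
width: 0.442
```

Run:
```python
from h import *
rel([])
```

```text
t 6.05 pos [0.4943 0.1546 0.1846] F [ 1.73 -0.09 -0.8 ] T [-0.064 -0.307 -0.017] w 0.442 y-axis deg -6.99 tilt [ 3.e-04 -1.e-04 -1.e+00]
```

Request:
drive_tool(rows="0 0 -0.5 0 0 0 -1;0 0 -1 0 0 0 -1;0 0 -1 0 0 0 -1")

```text
time: 6.42
position: [0.4939, 0.1546, 0.1853]
tcp_rot: [0.749, 0.663, -0.0, -0.0]
wrist_force: [-0.2, 0.1, -4.7]
width: 0.443
```

Request:
drive_tool(rows="0 0 -0.5 0 0 0 -1;0 0 -1 0 0 0 -1;0 0 -1.5 0 0 0 -1;0 0 -1.5 0 0 0 -1")

```text
time: 6.92
position: [0.4942, 0.1546, 0.1872]
tcp_rot: [0.749, 0.663, 0.0, 0.0]
wrist_force: [-0.4, -0.4, -5.8]
width: 0.439
```

Run:
```python
from h import *
rel([])
```

```text
t 6.925 pos [0.4942 0.1546 0.1872] F [-0.36 -0.35 -5.76] T [-0.061 -0.06   0.005] w 0.439 y-axis deg -6.99 tilt [ 1.e-04 -1.e-04 -1.e+00]
```

Request:
drive_tool(rows="0 0.7 0 0 0 0 -1;0 1.5 0 0 0 0 -1;0 1.5 0 0 0 0 -1;0 1.5 0 0 0 0 -1")

```text
time: 7.42
position: [0.4957, 0.1544, 0.1871]
tcp_rot: [0.749, 0.663, -0.0, 0.0]
wrist_force: [0.1, 0.5, -5.8]
width: 0.438
```

Request:
drive_tool(rows="0 0.7 0 0 0 0 -1;0 0.7 0 0 0 0 -1;0 0.7 0 0 0 0 -1")

```text
time: 7.8
position: [0.4964, 0.1543, 0.1871]
tcp_rot: [0.749, 0.663, -0.0, 0.0]
wrist_force: [0.6, -0.2, -5.0]
width: 0.44
```

Request:
drive_tool(rows="0 -1.5 0 0 0 0 -1;0 -3 0 0 0 0 -1;0 -3.7 0 0 0 0 -1;0 -3.7 0 0 0 0 -1;0 -3.7 0 0 0 0 -1")

```text
time: 8.43
position: [0.4927, 0.1548, 0.1871]
tcp_rot: [0.749, 0.663, -0.0, 0.0]
wrist_force: [-0.2, -0.1, -5.3]
width: 0.44
```

Request:
drive_tool(rows="0 -0.7 0 0 0 0 -1;0 -0.7 0 0 0 0 -1;0 -0.7 0 0 0 0 -1")

```text
time: 8.8
position: [0.4924, 0.1548, 0.1872]
tcp_rot: [0.749, 0.663, 0.0, 0.0]
wrist_force: [4.3, -0.5, -6.9]
width: 0.439
```

Request:
drive_tool(rows="0 1.5 0 0 0 0 -1;0 2.9 0 0 0 0 -1;0 2.9 0 0 0 -0.02 -1;0 2.9 0 0 0 -0.0436 -1;0 2.9 0 0 0 -0.0436 -1;0 2.9 0 0 0 -0.0436 -1")

```text
time: 9.55
position: [0.4948, 0.1545, 0.1871]
tcp_rot: [0.734, 0.679, -0.0, 0.0]
wrist_force: [-0.3, -0.5, -4.8]
width: 0.441
```

Request:
drive_tool(rows="-3 -0.1 0 0 0 0 -1;-6 -0.3 0 0 0 0 -1;-9 -0.4 0 0 0 0 -1;-12 -0.5 0 0 0 0 -1;-15 -0.7 0 0 0 0 -1;-17 -0.7 0 0 0 0 -1;-17 -0.7 0 0 0 0 -1")

```text
time: 10.42
position: [0.4929, 0.1375, 0.1871]
tcp_rot: [0.734, 0.679, -0.0, 0.0]
wrist_force: [0.9, 0.1, -5.6]
width: 0.438
```

Run:
```python
from h import *
rel([])
```

```text
t 10.425 pos [0.4929 0.1375 0.1871] F [ 0.88  0.13 -5.59] T [-0.028 -0.091 -0.017] w 0.438 y-axis deg -4.5 tilt [ 0.e+00 -1.e-04 -1.e+00]
```

Request:
drive_tool(rows="-2 0 0 0 0 0 -1;-4 0 0 0 0 0 -1;-6 0 0 0 0 0 -1;-8 0 0 0 0 0 -1;-10 0 0 0 0 0 -1;-10 0 0 0 0 0 -1")

```text
time: 11.18
position: [0.4921, 0.1275, 0.1871]
tcp_rot: [0.734, 0.679, -0.0, 0.0]
wrist_force: [-0.7, 0.7, -4.8]
width: 0.439
```

Request:
drive_tool(rows="-2 0 0 0 0 0 -1;-4 0 0 0 0 0 -1;-6 0 0 0 0 0 -1;-8 0 0 0 0 0 -1;-10 0 0 0 0 0 -1;-10 0 0 0 0 0 -1")

```text
time: 11.92
position: [0.4913, 0.1176, 0.1871]
tcp_rot: [0.734, 0.679, -0.0, 0.0]
wrist_force: [-0.3, -1.0, -5.7]
width: 0.437
```

No contact so far; across the kink and probe again.

Request:
drive_tool(rows="-2 0 0 0 0 0 -1;-4 0 0 0 0 0 -1;-6 0 0 0 0 0 -1;-8 0 0 0 0 0 -1;-10 0 0 0 0 0 -1;-10 0 0 0 0 0 -1")

```text
time: 12.68
position: [0.4905, 0.1076, 0.1871]
tcp_rot: [0.734, 0.679, -0.0, 0.0]
wrist_force: [-0.5, 0.2, -5.0]
width: 0.441
```

Request:
drive_tool(rows="-2 0 0 0 0 0 -1;-4 0 0 0 0 0 -1;-6 0 0 0 0 0 -1;-8 0 0 0 0 0 -1;-10 0 0 0 0 0 -1;-12 0 0 0 0 0 -1;-12 0 0 0 0 0 -1")

```text
time: 13.55
position: [0.4896, 0.0956, 0.1871]
tcp_rot: [0.734, 0.679, -0.0, 0.0]
wrist_force: [0.2, 0.3, -5.2]
width: 0.435
```

Run:
```python
from h import *
rel([])
```

```text
t 13.55 pos [0.4896 0.0956 0.1871] F [ 0.24  0.28 -5.15] T [-0.047 -0.08  -0.023] w 0.435 y-axis deg -4.51 tilt [ 1.e-04 -1.e-04 -1.e+00]
```

Request:
drive_tool(rows="-3 0.1 0 0 0 0 -1;-6 0.25 0 0 0 0 -1;-9 0.4 0 0 0 0 -1;-12 0.5 0 0 0 0 -1;-15 0.6 0 0 0 0 -1;-15 0.6 0 0 0 0 -1")

```text
time: 14.3
position: [0.489, 0.0805, 0.1871]
tcp_rot: [0.734, 0.679, -0.0, 0.0]
wrist_force: [0.2, 0.8, -3.8]
width: 0.441
```

Request:
drive_tool(rows="-3 0.1 0 0 0 0 -1;-6 0.25 0 0 0 0 -1;-9 0.4 0 0 0 0 -1;-12 0.5 0 0 0 0 -1;-15 0.6 0 0 0 0 -1;-15 0.6 0 0 0 0 -1")

```text
time: 15.05
position: [0.4884, 0.0655, 0.1871]
tcp_rot: [0.734, 0.679, -0.0, 0.0]
wrist_force: [-0.6, 0.0, -4.5]
width: 0.439
```

Request:
drive_tool(rows="0 0 -0.7 0 0 0 -1;0 0 -0.7 0 0 0 -1;0 0 -0.7 0 0 0 -1")

```text
time: 15.42
position: [0.4884, 0.0658, 0.1878]
tcp_rot: [0.734, 0.679, -0.0, 0.0]
wrist_force: [0.5, 0.6, -4.8]
width: 0.443
```

Request:
drive_tool(rows="0 0 -0.7 0 0 0 -1;0 0 -0.7 0 0 0 -1;0 0 -0.7 0 0 0 -1")

```text
time: 15.8
position: [0.4884, 0.0657, 0.1885]
tcp_rot: [0.734, 0.679, -0.0, 0.0]
wrist_force: [-0.8, -0.7, -4.6]
width: 0.436
```

Request:
drive_tool(rows="0 0 0.7 0 0 0 -1;0 0 1.4 0 0 0 -1;0 0 2.1 0 0 0 -1;0 0 2.1 0 0 0 -1")

```text
time: 16.3
position: [0.4884, 0.0657, 0.1863]
tcp_rot: [0.734, 0.679, -0.0, -0.0]
wrist_force: [0.3, 0.3, -4.5]
width: 0.438
```

Request:
drive_tool(rows="0 0 0.7 0 0 0 -1;0 0 0.7 0 0 0 -1;0 0 0.7 0 0 0 -1")

```text
time: 16.68
position: [0.4885, 0.0658, 0.1857]
tcp_rot: [0.734, 0.679, -0.0, 0.0]
wrist_force: [0.4, -0.4, -4.4]
width: 0.44
```

Request:
drive_tool(rows="0 0 -1.4 0 0 0 -1;-3 0.1 -1.4 0 0 0 -1;-6 0.25 -1.4 0 0 0 -1;-9 0.4 -1.4 0 0 0 -1;-12 0.5 -1.4 0 0 0 -1;-15 0.6 -1.4 0 0 0 -1;-15 0.6 -1.4 0 0 0 -1")

```text
time: 17.55
position: [0.4878, 0.0505, 0.1871]
tcp_rot: [0.734, 0.679, -0.0, 0.0]
wrist_force: [-0.1, 0.0, -4.7]
width: 0.441
```

Request:
drive_tool(rows="-3 0.1 0 0 0 0 -1;-6 0.25 0 0 0 0 -1;-9 0.4 0 0 0 0 -1;-12 0.5 0 0 0 0 -1;-15 0.6 0 0 0 0 -1;-15 0.6 0 0 0 0 -1")

```text
time: 18.3
position: [0.4873, 0.0355, 0.1871]
tcp_rot: [0.734, 0.679, -0.0, 0.0]
wrist_force: [0.6, 0.4, -5.3]
width: 0.44
```

Request:
drive_tool(rows="-3 0.1 0 0 0 0 -1;-6 0.25 0 0 0 0 -1;-9 0.4 0 0 0 0 -1;-12 0.5 0 0 0 0 -1;-15 0.6 0 0 0 0 -1;-15 0.6 0 0 0 0 -1")

```text
time: 19.05
position: [0.4867, 0.0205, 0.1871]
tcp_rot: [0.734, 0.679, -0.0, 0.0]
wrist_force: [-0.2, -0.6, -5.0]
width: 0.438
```

Request:
drive_tool(rows="-3 0.1 0 0 0 0 -1;-6 0.25 0 0 0 0 -1;-9 0.4 0 0 0 0 -1;-12 0.5 0 0 0 0 -1;-15 0.6 0 0 0 0 -1;-15 0.6 0 0 0 0 -1")

```text
time: 19.8
position: [0.4861, 0.0055, 0.1871]
tcp_rot: [0.734, 0.679, -0.0, 0.0]
wrist_force: [0.1, 0.1, -4.3]
width: 0.437
```

Request:
drive_tool(rows="-3 0.1 0 0 0 0 -1;-6 0.25 0 0 0 0 -1;-9 0.4 0 0 0 0 -1;-12 0.5 0 0 0 0 -1;-15 0.6 0 0 0 0 -1;-15 0.6 0 0 0 0 -1")

```text
time: 20.55
position: [0.4855, -0.0095, 0.1871]
tcp_rot: [0.734, 0.679, -0.0, 0.0]
wrist_force: [0.7, 0.2, -4.6]
width: 0.442
```

Request:
drive_tool(rows="-5 0.2 0 0 0 0 -1;-10 0.4 0 0 0 0 -1;-15 0.6 0 0 0 0 -1;-20 0.9 0 0 0 0 -1;-25 1.1 0 0 0 0 -1;-30 1.3 0 0 0 0 -1;-40 1.7 0 0 0 0 -1;-50 2 0 0 0 0 -1;-50 2 0 0 0 0 -1")

```text
time: 21.68
position: [0.4836, -0.06, 0.1871]
tcp_rot: [0.735, 0.678, -0.0, 0.0]
wrist_force: [-0.2, 0.0, -4.6]
width: 0.442
```

Run:
```python
from h import *
p,d=vision.camera("side"); np.savez("side2.npz",p=p,d=d)
cv2.imwrite("pics/side2.png",p[...,::-1])
rel([(.555,-.3255,.187),(.555,-.3255,.06),(.555,-.3255,.03),(.555,-.3255,.0135)],np.nan)
for y in (-4.5,11.7-90,11.7): rel([],y)
```

```text
t 21.725 pos [ 0.4836 -0.0596  0.1871] F [-0.26  0.44 -5.33] T [-0.034 -0.114 -0.018] w 0.438 y-axis deg -4.54 tilt [-0. -0. -1.]
(0.555, -0.3255, 0.187) -> [-2.594e+02  9.230e+01  1.000e-01]
(0.555, -0.3255, 0.06) -> [-259.4   92.3  127.1]
(0.555, -0.3255, 0.03) -> [-259.4   92.3  157.1]
(0.555, -0.3255, 0.0135) -> [-259.4   92.3  173.6]
  r = _umath_linalg.det(a, signature=signature)
Traceback (most recent call last):
  File "h.py", line 17, in rel
    h=np.radians(yaw); T=Ro.from_matrix(np.array([[-np.sin(h),np.cos(h),0],[np.cos(h),np.sin(h),0],[0,0,-1]]).T) # x,y,z axes
                         ~~~~~~~~~~~~~~^^^^^^^^^^^^^^^^^^^^^^^^^^^^^^^^^^^^^^^^^^^^^^^^^^^^^^^^^^^^^^^^^^^^^^^^^
  File "scipy/spatial/transform/_rotation.pyx", line 1159, in scipy.spatial.transform._rotation.Rotation.from_matrix
numpy.linalg.LinAlgError: SVD did not converge
```

View pics/side2.png

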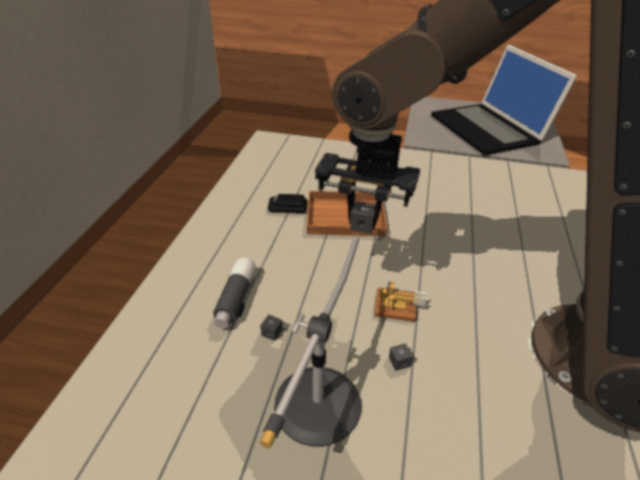

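Request:
drive_tool(rows="-15 5 0 0 0 0 -1;-45 15 0 0 0 0 -1;-80 28 0 0 0 0 -1;-115 41 0 0 0 0 -1;-150 53 0 0 0 0 -1;-185 66 0 0 0 0 -1;-220 78 0 0 0 0 -1;-245 87 0 0 0 0 -1;-259 92 0 0 0 0 -1;-259 92 15 0 0 0 -1;-259 92 40 0 0 0 -1;-259 92 65 0 0 0 -1;-259 92 90 0 0 0 -1;-259 92 115 0 0 0 -1;-259 92 135 0 0 0 -1;-259 92 150 0 0 0 -1;-259 92 160 0 0 0 -1;-259 92 160 0 0 0 -1")

```text
time: 23.98
position: [0.5549, -0.3243, 0.0266]
tcp_rot: [0.734, 0.679, -0.0, -0.0]
wrist_force: [0.3, -0.2, -4.0]
width: 0.44
```

Run:
```python
from h import *
p,d=vision.camera("top"); cv2.imwrite("pics/top3.png",cv2.resize(p[150:350,350:600,::-1],(750,600)))
rel([])
```

```text
t 24.025 pos [ 0.5552 -0.3246  0.0273] F [ 0.15  1.19 -5.34] T [-0.091 -0.08  -0.051] w 0.435 y-axis deg -4.48 tilt [ 1.e-04 -1.e-04 -1.e+00]
```

View pics/top3.png

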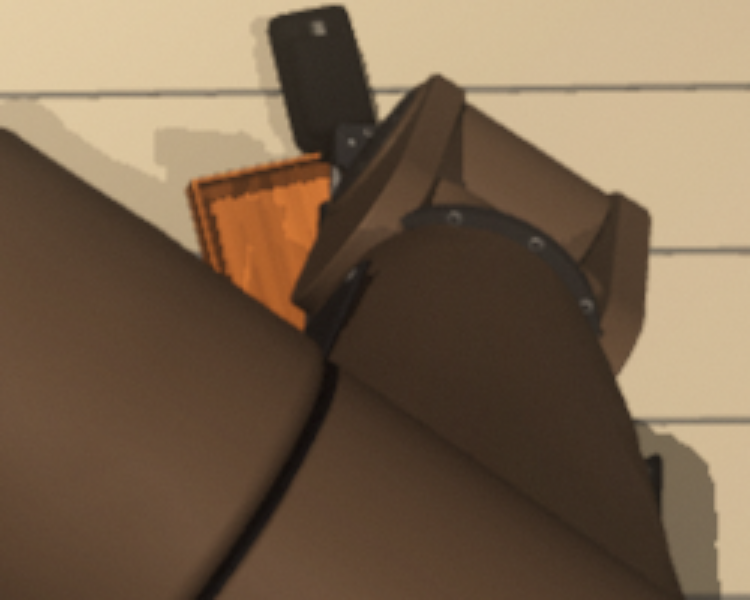

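Request:
drive_tool(rows="0 0 3 0 0 0 -1;0 0 7 0 0 0 -1;0 0 10 0 0 0 -1;0 0 12 0 0 0 -1;0 0 13 0 0 0 -1;0 0 13 0 0 0 -1")

```text
time: 24.78
position: [0.555, -0.3247, 0.0141]
tcp_rot: [0.734, 0.679, -0.0, -0.0]
wrist_force: [0.2, 0.4, -3.8]
width: 0.443
```

Request:
drive_tool(rows="0 0 0.5 0 0 0 -1;0 0 1 0 0 0 -1;0 0 1 0 0 0 -1")

```text
time: 25.15
position: [0.5551, -0.3247, 0.0131]
tcp_rot: [0.734, 0.679, -0.0, 0.0]
wrist_force: [0.2, -0.8, -4.5]
width: 0.441
```

Request:
drive_tool(rows="0 0 0.5 0 0 0 -1;0 0 1 0 0 0 -1;0 0 1 0 0 0 -1")

```text
time: 25.52
position: [0.555, -0.3247, 0.0122]
tcp_rot: [0.734, 0.679, -0.0, 0.0]
wrist_force: [-0.4, 0.4, -3.6]
width: 0.439
```

Request:
drive_tool(rows="0 0 0.5 0 0 0 -1;0 0 0.5 0 0 0 -1;0 0 0.5 0 0 0 -1")

```text
time: 25.9
position: [0.5551, -0.3247, 0.0122]
tcp_rot: [0.734, 0.679, -0.0, 0.0]
wrist_force: [-2.4, 2.5, 5.5]
width: 0.44
```

Request:
drive_tool(rows="0 0 0.5 0 0 0 -1;0 0 0.5 0 0 0 -1;0 0 0.5 0 0 0 -1")

```text
time: 26.28
position: [0.5551, -0.3247, 0.0122]
tcp_rot: [0.734, 0.679, -0.0, 0.0]
wrist_force: [-4.6, 2.6, 10.3]
width: 0.44
```

On the floor. Relieve the press slightly, open gently, and withdraw.

Request:
drive_tool(rows="0 0 -0.7 0 0 0 -1;0 0 -0.7 0 0 0 -1;0 0 -0.7 0 0 0 0.1;0 0 -0.7 0 0 0 0.3;0 0 -0.7 0 0 0 0.4;0 0 -0.7 0 0 0 0.4;0 0 -0.7 0 0 0 0.4;0 0 -0.7 0 0 0 0.4")

```text
time: 27.28
position: [0.555, -0.3247, 0.0118]
tcp_rot: [0.734, 0.679, -0.0, 0.0]
wrist_force: [0.3, 0.7, -0.6]
width: 0.701
```

Request:
drive_tool(rows="0 0 -8 0 0 0 0.4;0 0 -20 0 0 0 0.4;0 0 -40 0 0 0 0.4;0 0 -70 0 0 0 0.4;0 0 -110 0 0 0 0.4;0 0 -150 0 0 0 0.4;40 -20 -190 0 0 0 0.4;90 -40 -200 0 0 0 0.4;140 -80 -200 0 0 0 0.4;180 -120 -200 0 0 0 0.4;210 -160 -200 0 0 0 0.4;230 -190 -200 0 0 0 0.4;230 -190 -200 0 0 0 0.4")

```text
time: 28.9
position: [0.3823, -0.0794, 0.2132]
tcp_rot: [0.734, 0.679, 0.0, 0.001]
wrist_force: [0.3, -0.4, 0.7]
width: 0.701
```

Run:
```python
from h import *
rel([])
for n in("top","side"):
    p,d=vision.camera(n); W=cloud(n,d)
    if n=="side": cv2.imwrite("pics/side4.png",p[...,::-1])
    if n=="top": cv2.imwrite("pics/top4.png",p[...,::-1])
    T=W[(W[...,2]>.038)&(W[...,2]<.06)&(abs(W[...,0]-.556)<.08)&(abs(W[...,1]+.325)<.07)]
    print(n,len(T)); 
    if len(T): print(cv2.minAreaRect((T[:,:2]*1000).astype(np.float32)),np.percentile(T[:,2],[5,50,95]))
```

```text
t 28.9 pos [ 0.3823 -0.0794  0.2132] F [ 0.25 -0.43  0.67] T [-0.074 -0.14   0.012] w 0.701 y-axis deg -4.42 tilt [ 1.7e-03 -7.0e-04 -1.0e+00]
top 455
((554.1840209960938, -323.53271484375), (43.190547943115234, 42.68787384033203), 85.85139465332031) [0.0415989  0.0455198  0.04873271]
side 218
((553.4107666015625, -326.4914245605469), (47.4639892578125, 43.283267974853516), 84.93696594238281) [0.03952399 0.04793882 0.05068266]
```

View pics/top4.png

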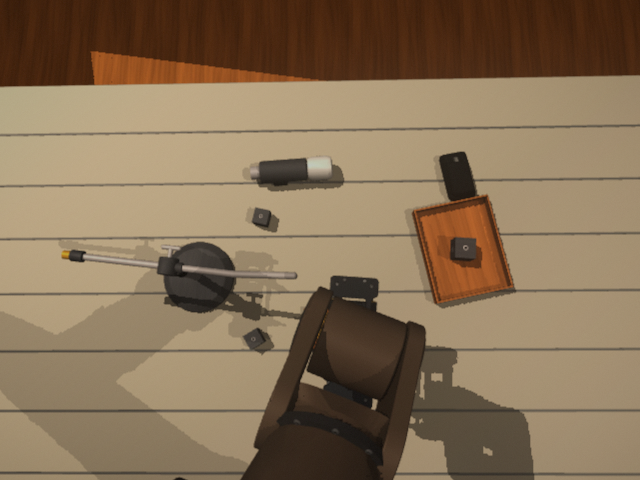

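```bash
python3 -c "
from h import *
print(ticket.job_done())"
```

```text
the job is handed in; nothing more can be done
None
```

The counterweight is off the tail and lying flat in the tray, released. I handed the job in at about 29 s of the 72 s allowed, and no verdict was reported.

- **Drawing it off:** I gripped the largest block, the one on the tail. Lifting about 2.5 mm took its weight off the tube. I felt for the side play with one touch of about 4 N, made before the kink. Depth fits showed the tail bends aside by about 4.9°, towards the stand's +y. I gave the block a 2.5° yaw and drew it along that line in short steps. At the end of each step the wrist force showed only the block's own weight, about 5 N, with no sign of pressing the tube.
- **Placing it:** I lowered the block until I felt the tray floor, at about 10 N net wrist reading, then eased off and opened the fingers. The arm is withdrawn and clear.
- **Last checks:** The top camera puts the block at (0.554, -0.324), within a few millimetres of the tray's centre. Its top face is at about 0.046 m, which is right for lying on the floor, with the set screw up. The mouse, microphone and two smaller blocks look unmoved in the last top picture. The boom also looks as it was.
- **What I could not confirm:** The arm hid the Morse paddle in the last top picture, and I did not look at the final side picture. It stood in its place in the side picture taken earlier, and the gripper passed well above it afterwards. The side camera's height for the block's top was about 2 mm higher than the top camera's, within its calibration error.

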